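# Lock the filter stand to the bench rail with its T-bolt

### The job

Take the T-bolt - the one whose head is a narrow bar, not the disc-headed or square-headed one - from the white enamel tray and drop its head into the open part of the bench rail's slot, bar lengthwise. Slide it along the slot, still lengthwise, into the fork of the filter stand's foot until its neck is fully home, then give it a quarter turn so the head lies across under the rail's lips, and let go with the bolt upright and its head down at the floor of the rail.

Things in the scene. Friction and masses are not known exactly. Their poses are not given: they have to be found in the camera images.
- t_bolt: Loose dark steel T-bolt, 0.2 kg, standing on its head. Origin: centre of the head's underside; z up, x along the head. Upwards: bar head 46 (x) by 14 (y) by 10 mm thick; neck 12 mm diameter; collar 32 mm diameter at z = 40.5 to 44.5 mm; black grip bar 30 (x) by 14 (y) mm at z = 44.5 to 80.5 mm: grip it across the 14 mm. The two bolts near it are alike but for a disc or square head.
- tray: Fixed shallow white enamel tray, 260 (x) by 240 (y) mm, rim 12 mm high. Origin: centre of its underside on the bench; its inner floor is 4 mm higher. Three bolts stand in it about 110 mm apart, the T-bolt at any of the three places; the other two, with a 46 mm disc head and a 34 mm square head, do not fit the slot.
- rail: Fixed aluminium rail, 400 (x) by 60 (y) by 34 mm high. Origin: centre of its underside on the bench; x along the slot, towards the stand. Slot mouth in its top 24 mm wide, lips 6 mm thick (z = 28 to 34); cavity under them 54 mm wide, floor at z = 3 mm: the head turns in it either way while the bolt's origin is at z = 3 to 18 mm. Open on top from x = -200 mm to the foot; ends capped.
- stand_seat (a point): Where the bolt's axis stands when home: on the slot's centre line, at the rail's top; axes as the rail's. The fixed stand's foot (top 42 mm over the bench; the collar passes 1.5 mm above it with the head on the slot floor) has a notch 26 mm wide from x = -22 mm (open) to +8 mm (end). Drop the head in at x = -50 mm or farther out. Rod, 300 mm high, at x = +135 mm, funnel beyond.
Not all that is in view belongs to the job. Leave any red look-alike of the t_bolt alone.

How it is judged (in metres and radians):
On the way, in this order (a step that is already met when the one before it is completed fails the run):
1. the T-bolt's head is in the open part of the rail's slot, below the lips, before the fork (z of t_bolt in the frame of rail below 0.02 m and y of t_bolt in the frame of rail between -0.012 and 0.012 m and x of t_bolt in the frame of stand_seat below -0.025 m and x of t_bolt in the frame of rail above -0.2 m), for 0.1 s.
2. the T-bolt has slid home into the fork (axis within 15 mm of the seat point), head below the lips and still lengthwise (within 25 degrees) (horizontal distance between t_bolt and stand_seat below 0.015 m and z of t_bolt in the frame of rail below 0.02 m and angle between the x axis of t_bolt and the x axis of rail, either way round below 0.44 rad), for 0.1 s.
At the end, for the whole second after the job is handed in: The T-bolt stands at rest and upright (within 10 degrees) in the fork of the stand's foot, its axis within 15 mm of the seat point, its head down in the rail (underside less than 10 mm above the bench) and turned across the slot (within 17 degrees of square) (horizontal distance between t_bolt and stand_seat below 0.015 m and z of t_bolt in the frame of rail below 0.01 m and angle between the x axis of t_bolt and the y axis of rail, either way round below 0.3 rad and angle between t_bolt's own z axis and vertical below 0.18 rad and linear speed of t_bolt below 0.02 m/s); the robot touches nothing.
It also fails if it takes over 48 s, if anything falls off the work surface, if the arm or the gripper's body presses on something with over 40 N, if the wrist force passes 120 N, or if a joint passes its speed limit or range.

### The arm

A 6-joint arm with a two-finger parallel gripper is mounted at the origin on the work surface. World frame = base frame: x ahead of the robot, y to its left, z up, the work surface at z = 0. Lengths are in mm, angles in rad, forces in N, time in s.
With the tool pointing down it reaches from about 325 to 875 mm from the base axis. Payload 4.4 kg.
Tool frame: the origin (TCP) lies on the centre line of the jaws, within the pads' length; the fingertips stand ahead of it and the grasp point (between the pads) lies 6 mm ahead of it (ctrl.tcp_to_tips is the z of the fingertips in the tool frame, in mm); z points along the fingers, y is the direction in which the jaws open and shut (so a half turn about z gives the same grasp; the last joint's range is limited). The gripper opens to 85 mm and grips with 20 to 120 N. Pads are 22 mm wide; open, the fingers measure 114 mm over their backs; the gripper's body (76 mm by 85 mm) begins 54 mm behind the grasp point. The pads swing forward as they close: fully open they stand 13 mm farther back than shut.
Start: joints at [-1.478, 0.207, 1.542, -0, 1.393, -0.15], TCP at [138.788, -558.001, 256.282] pointing down, gripper open.
Joint ranges: [-2.73, 2.73], [-0.86, 2.22], [0.23, 2.46], [-1.11, 4.25], [0.08, 2.63], [-2.82, 2.82]. Speed limits (rad/s): [2.79, 2.79, 3.14, 3.14, 3.14, 3.14].

### API

Orientations are given as a 3x3 rotation matrix whose columns are the frame's x, y, z axes.
In Python, from plant import ctrl, sensors, optics gives the robot as it stands. Calls block until the motion is done:
- ctrl.move_ptp(position, orientation): joint-space move of the TCP to a pose.
- ctrl.move_l(position, rot=None, vel=150, threshold=None): straight line of the TCP; rot=None keeps the orientation; vel is the mean speed in mm/s. With threshold (N) it stops when the force on the tool has changed by that much, and returns True; else False.
- ctrl.set_joints(angles): joint-space move.
- ctrl.gripper_to(opening, force=None): finger opening in mm; force is the grip in N (None keeps the last); returns when the fingers have stopped.
- ctrl.hold(seconds).
- ctrl.solve_ik(position, orientation): joint angles nearest the present ones, or None.
- sensors.read_state(): the state.
- optics.grab_frame(name): name is "scene" or "top"; returns (picture, depth): 480x640x3 uint8, red, green, blue; 480x640 float32, mm along the optical axis (not along the pixel's ray), 0 where there is no reading.
- optics.camera_params(name): a dict with "mtx" (3x3 intrinsics, pixels), "k1" (the pictures are not rectified: a ray, as slopes to the right and down, at radius r is drawn at 1 + k1 r^2 times it, then the intrinsics apply), "R" (3x3) and "t" (3): a world point X has camera coordinates R X + t. Camera axes: x right, y down, z forward; pixel columns grow to the right and rows downward; lengths in mm; the calibration is good to about 2 mm. A picture is of the moment at which its call begins. camera_params takes no time and is no camera call.
A pose or a line that the arm cannot do raises ctrl.MotionError and nothing moves.
- ctrl.finish_job(): hands the job in, once; it reports no verdict.
The state is a dict: "t": time; "q": joint angles; "qvel": joint speeds; "tau": joint torques, N m; "eef_pos": TCP position; "eef_rot": TCP orientation; "force": force on the tool from outside, world axes, zero at the start; "wrist_torque": the same for the moment, N m; "grip_width": finger opening in mm.
Only numpy, scipy, OpenCV 4.12 (cv2) and the standard library are available. Lean on these libraries where they do the work, as an engineer would, in place of code of your own. Each camera call takes 0.05 s, during which the arm holds its last target.

## Working session

There is one attempt and no reset: what is moved stays moved. The work goes in short steps, each a Python script; the robot and the scene stay as the last script left them, time stands still between calls to the robot, and variables do not carry over. Pictures are saved under pics/ and viewed, and the job is handed in when it is done.

```bash
ls; mkdir -p pics; python3 - <<'E'
from plant import ctrl,sensors,optics
import cv2,numpy as np
for n in("scene","top"):
    p,d=optics.grab_frame(n); cv2.imwrite(f"pics/{n}0.png",p[:,:,::-1]); np.savez(f"pics/{n}0.npz",p=p,d=d)
    c=optics.camera_params(n); print(n,c)
s=sensors.read_state(); print(s['t'],s['eef_pos'],s['eef_rot'],ctrl.tcp_to_tips,s['grip_width'])
E
```

```text
pics
scene {'mtx': array([[576.00705505,   0.        , 318.57212831],
       [  0.        , 576.00705505, 234.96687087],
       [  0.        ,   0.        ,   1.        ]]), 'k1': -0.028820479061411407, 'R': array([[-0.27830653,  0.96039902,  0.01338679],
       [ 0.64199835,  0.19637017, -0.74113216],
       [-0.71441136, -0.19766762, -0.67122569]]), 't': array([ -17.50167204, -272.80944856, 1468.36915074])}
top {'mtx': array([[564.69063055,   0.        , 327.88819837],
       [  0.        , 564.69063055, 233.87858134],
       [  0.        ,   0.        ,   1.        ]]), 'k1': -0.17702557234934652, 'R': array([[-0.01835077, -0.99981413, -0.00591272],
       [-0.98686276,  0.01906182, -0.16043235],
       [ 0.16051524,  0.00289099, -0.98702913]]), 't': array([136.2514646 , 475.21191085, 878.09536582])}
0.1 [ 138.70859121 -557.35843476  255.20741517] [[ 9.70430120e-01  2.41382126e-01 -2.27868667e-04]
 [ 2.41382067e-01 -9.70427913e-01  2.08908664e-03]
 [ 2.83138058e-04 -2.08231601e-03 -9.99997792e-01]] 25.0 85.17259601372358
```

View pics/scene0.png

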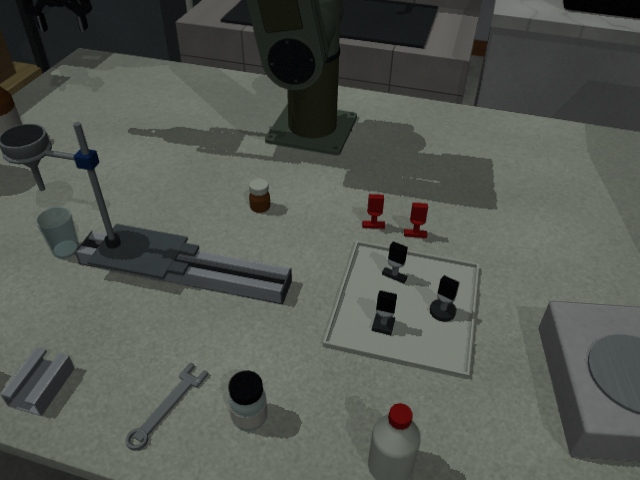

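View pics/top0.png

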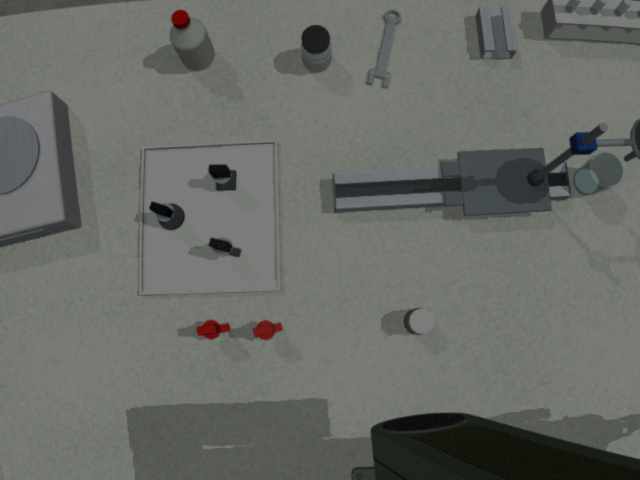

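The T-bolt is at about (225,247) in top and (397,262) in scene. The square-headed bolt is at (222,178), the disc-headed one at (167,213), and the red look-alikes at (211,329) and (266,329). The rail runs from (335,192) to the right, with the stand's foot at (440–550,180). Enlarging both next.

```bash
python3 - <<'E'
import cv2
t=cv2.imread("pics/top0.png"); s=cv2.imread("pics/scene0.png")
def crop(im,x,y,w,h,k,n):
    c=cv2.resize(im[y:y+h,x:x+w],None,fx=k,fy=k,interpolation=cv2.INTER_CUBIC)
    c=cv2.convertScaleAbs(c,alpha=1.7)
    step=10 if k>=5 else 20
    for u in range((x//step+1)*step,x+w,step):
        cv2.line(c,((u-x)*k,0),((u-x)*k,6),(0,0,255),1); cv2.putText(c,str(u),((u-x)*k-10,18),0,.38,(0,0,255),1)
    for v in range((y//step+1)*step,y+h,step):
        cv2.line(c,(0,(v-y)*k),(6,(v-y)*k),(0,0,255),1); cv2.putText(c,str(v),(8,(v-y)*k+4),0,.38,(0,0,255),1)
    cv2.imwrite(n,c)
crop(t,190,220,80,60,10,"pics/c_bolt_t.png")
crop(s,350,220,80,60,10,"pics/c_bolt_s.png")
crop(t,325,135,260,100,3,"pics/c_rail_t.png")
crop(t,420,140,160,80,5,"pics/c_foot_t.png")
crop(s,70,210,240,100,3,"pics/c_rail_s.png")
E
```

```text
(no output)
```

View pics/c_bolt_t.png

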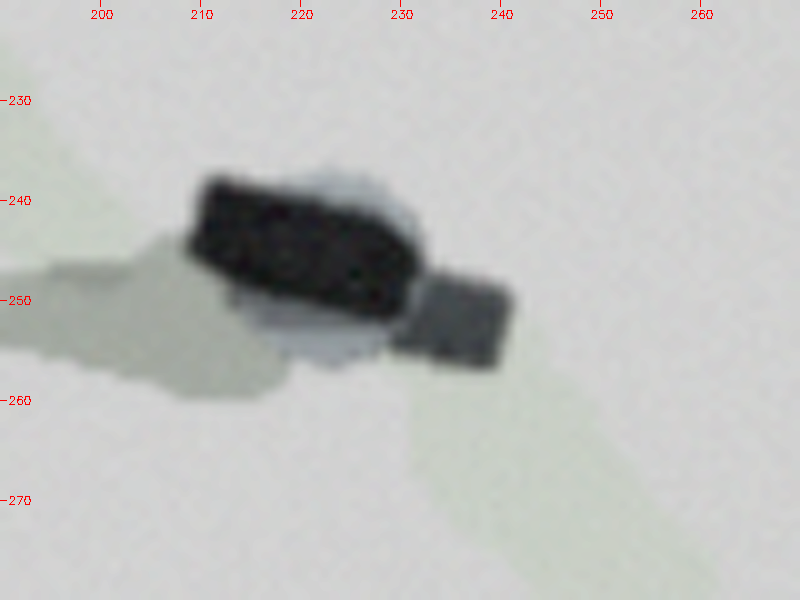

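View pics/c_bolt_s.png

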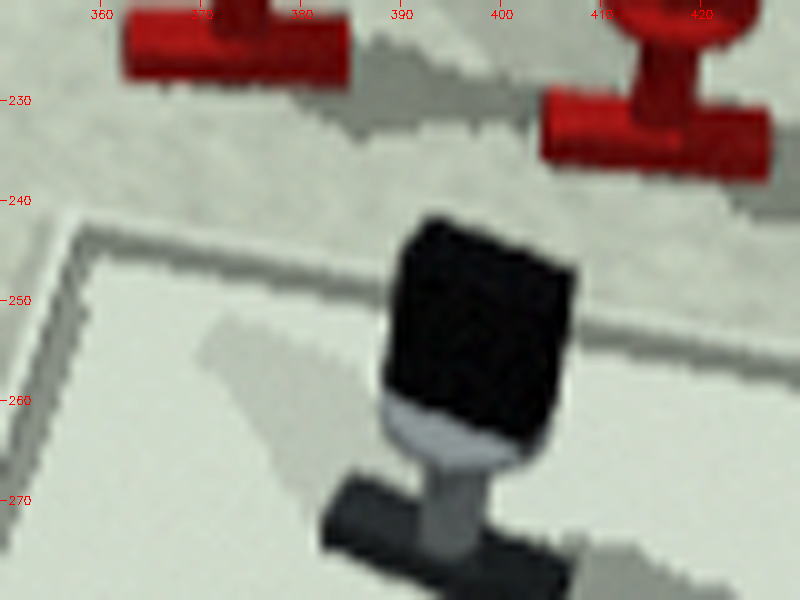

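View pics/c_rail_t.png

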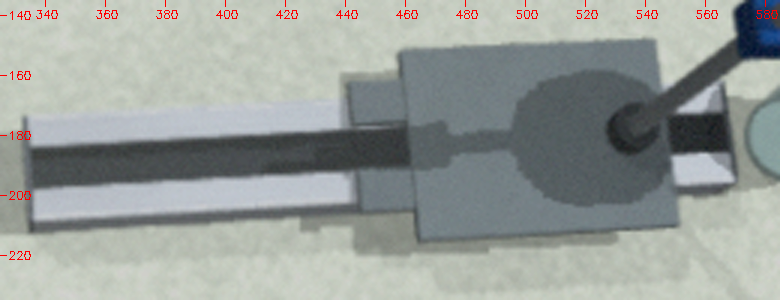

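View pics/c_foot_t.png

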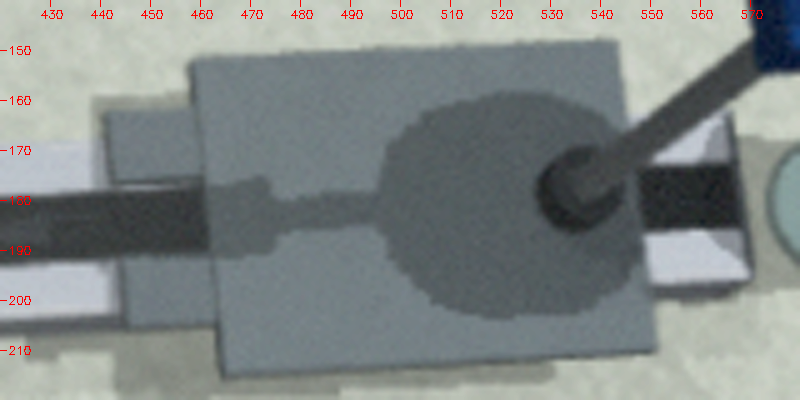

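View pics/c_rail_s.png

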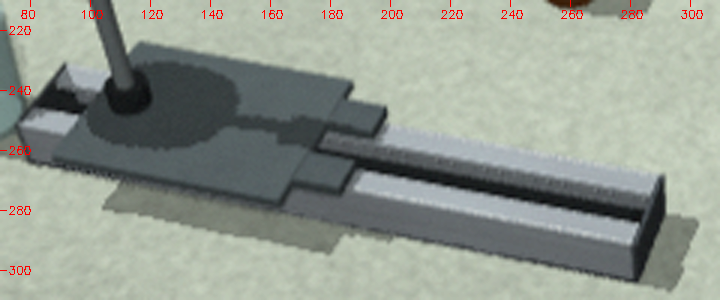

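```bash
cat > h.py <<'E'
import numpy as np,cv2
from plant import ctrl,sensors,optics
def ray(n,uv):
    c=optics.camera_params(n); uv=np.atleast_2d(np.array(uv,float))
    K=c['mtx']; p=cv2.undistortPoints(uv[:,None],K,np.array([c['k1'],0,0,0.]))[:,0]
    # k1 model: xd = x(1+k1 r^2)
    return c,np.c_[p,np.ones(len(p))]
def onz(n,uv,z):
    c,d=ray(n,uv); R,t=c['R'],c['t']; C=-R.T@t; D=d@R
    s=(z-C[2])/D[:,2]; return C+s[:,None]*D
def proj(n,X):
    c=optics.camera_params(n); X=np.atleast_2d(np.array(X,float))
    return cv2.projectPoints(X,cv2.Rodrigues(c['R'])[0],c['t'],c['mtx'],np.array([c['k1'],0,0,0.]))[0][:,0]
def cloud(n,d,x0,y0,x1,y1):
    v,u=np.mgrid[y0:y1,x0:x1]; z=d[y0:y1,x0:x1].ravel(); uv=np.c_[u.ravel(),v.ravel()][z>0]
    c,r=ray(n,uv); P=r*z[z>0][:,None]; return (P-c['t'])@c['R'],uv
E
python3 - <<'E'
from h import *
np.set_printoptions(suppress=True,precision=1)
for n,b in(("top",(195,228,250,262)),("scene",(375,235,415,285))):
    d=np.load(f"pics/{n}0.npz")['d']; P,uv=cloud(n,d,*b)
    print(n,'zmax',np.percentile(P[:,2],[5,50,95,99]))
    for lo,hi in((80,88),(40,50),(11,17)):
        m=(P[:,2]>lo)&(P[:,2]<hi); Q=P[m]
        if m.sum()>5:
            print(lo,m.sum(),Q.mean(0),cv2.minAreaRect(Q[:,:2].astype(np.float32)))
d=np.load("pics/top0.npz")['d']
P,uv=cloud("top",d,330,140,575,215)
h=P[:,2]
for lo,hi in((31,37),(39,45)):
    m=(h>lo)&(h<hi); print(lo,m.sum(),np.median(h[m]),cv2.minAreaRect(P[m][:,:2].astype(np.float32)))
print('rail corners z34',onz("top",[(333,173.3),(336,208.7),(566,163),(570,196)],34))
print('notch z42',onz("top",[(460.6,177),(462.6,190.4),(442.4,176.8),(443.6,191.6),(440.8,162.2),(445,205.6)],42))
print('head end z14',onz("top",[(241.2,249.5),(239.8,256.8)],14))
# scene: head visible top corners z=14 ; rail
print('scene head z14',onz("scene",[(385.5,267.2),(382.1,272.0)],14))
print('scene rail near end z34',onz("scene",[(291,268.5),(281.5,291.5)],34))
E
```

```text
top zmax [ 1.3  4.4 83.9 85.9]
80 176 [459.3 297.8  83.9] ((459.58148193359375, 298.17279052734375), (30.762651443481445, 14.111027717590332), 76.34574127197266)
40 110 [456.8 296.9  47.9] ((458.755859375, 296.4757080078125), (27.659860610961914, 31.77614402770996), 64.06008911132812)
11 66 [455.8 283.8  13.7] ((456.3257751464844, 298.4781799316406), (48.191898345947266, 13.636954307556152), 87.70497131347656)
scene zmax [-1.7  3.9 80.4 84.7]
80 103 [460.4 298.4  83.4] ((459.18597412109375, 297.9114074707031), (30.389678955078125, 17.406024932861328), 70.95470428466797)
40 73 [468.3 297.2  47.3] ((467.4394836425781, 299.7872314453125), (16.221935272216797, 30.805919647216797), 9.71555233001709)
11 150 [446.3 294.9  13.2] ((431.5522766113281, 287.3328552246094), (85.8787612915039, 76.80506134033203), 2.207019805908203)
31 2621 33.64311780171413 ((562.103759765625, -85.31991577148438), (409.2079772949219, 105.12904357910156), 86.61182403564453)
39 5345 41.540527214189176 ((561.7017211914062, -155.15927124023438), (110.68512725830078, 183.2751007080078), 2.871267557144165)
rail corners z34 [[ 580.5  116.9   34. ]
 [ 520.2  113.2   34. ]
 [ 594.5 -286.1   34. ]
 [ 536.  -287.3   34. ]]
notch z42 [[568.7 -95.1  42. ]
 [545.8 -97.   42. ]
 [569.4 -64.4  42. ]
 [544.1 -64.9  42. ]
 [594.6 -63.2  42. ]
 [520.5 -65.9  42. ]]
head end z14 [[458.1 272.5  14. ]
 [445.9 274.8  14. ]]
scene head z14 [[450.  279.4  14. ]
 [464.2 275.8  14. ]]
scene rail near end z34 [[523.4 117.2  34. ]
 [581.8 118.9  34. ]]
```

The grip top measures 30.8 × 14.1 mm at z ≈ 84 in both cameras, which matches the spec. The rail comes out about 402 mm long at 34 mm high. Next I'll go in around the stand and take the bolt.

```bash
cat >> h.py <<'E'
def down(yang):  # jaw (y axis) direction in degrees, tool z down
    a=np.radians(yang); y=np.array([np.cos(a),np.sin(a),0]); z=np.array([0,0,-1.]); return np.c_[np.cross(y,z),y,z]
B=np.array([459.3,298.0]); BA=76.3
u=np.array([0.0371,-0.9993]); SEAT=np.array([557.9,-87.])
def st(m=''):
    s=sensors.read_state(); print(m,'t%.1f'%s['t'],np.round(s['eef_pos'],1),'F',np.round(s['force'],1),'w%.1f'%s['grip_width'],'q',np.round(s['q'],2)); return s
E
python3 - <<'E'
from h import *
print(proj("top",[[*SEAT,42]]),proj("scene",[[*SEAT,42]]), proj("scene",[[*(SEAT-22*u+37*np.array([-1,0])),42]]))
r0=sensors.read_state()['eef_rot']
ctrl.move_ptp([120,-420,380],down(-74)); st()
ctrl.move_ptp([370,80,380],down(BA-90)); st()
ctrl.gripper_to(50,60)
ctrl.move_ptp([*B,150],down(BA-90)); st()
ctrl.move_l([*B,115],vel=100); s=st(); print(s['eef_rot'])
p,d=optics.grab_frame("scene"); cv2.imwrite("pics/s1.png",cv2.resize(p[180:330,320:520,::-1],None,fx=4,fy=4))
E
```

```text
[[456.23413166 183.35116876]] [[179.6726892  255.14219944]] [[199.35015664 244.11046975]]
 t0.9 [ 120.  -420.1  379.2] F [-1.  -0.2 -1. ] w85.5 q [-1.49 -0.17  1.67  0.    1.64 -0.2 ]
 t2.9 [370.3  79.4 379.8] F [ 1.  -0.7 -0.5] w85.7 q [-0.02 -0.31  1.78 -0.    1.67  0.22]
 t4.6 [460.3 297.8 151.3] F [-0.4  0.   0. ] w49.9 q [ 0.42  0.26  1.71 -0.    1.17  0.66]
 t5.1 [459.6 297.7 115.3] F [-0.1 -0.5  0.5] w49.8 q [ 0.42  0.31  1.73 -0.    1.1   0.66]
[[ 2.37495060e-01  9.71388694e-01  3.17322729e-04]
 [ 9.71388733e-01 -2.37495098e-01  8.55830231e-05]
 [ 1.58496974e-04  2.87918179e-04 -9.99999946e-01]]
```

View pics/s1.png

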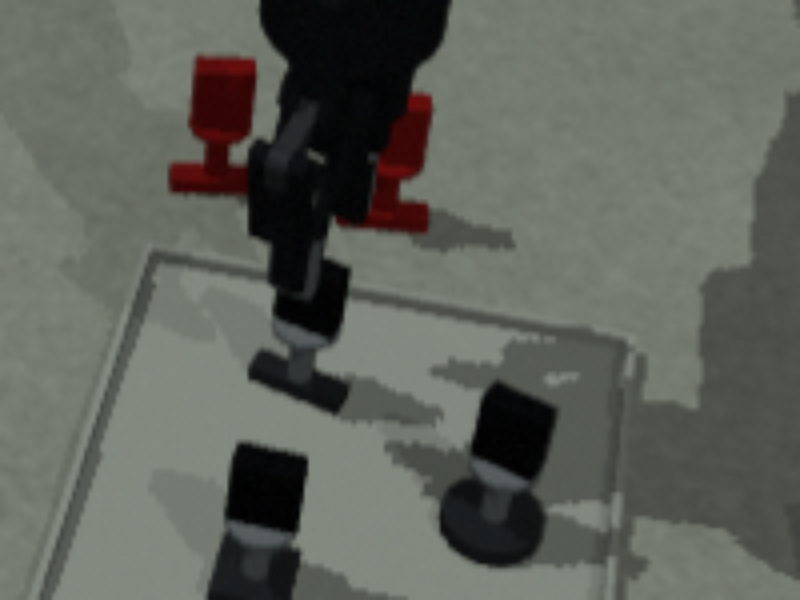

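The open jaws are over the T-bolt's grip (crop 315,290) and the neighbouring bolts are clear. Descending and gripping.

```bash
python3 - <<'E'
from h import *
hit=ctrl.move_l([*B,76],vel=60,threshold=8); print(hit); st()
if not hit or sensors.read_state()['eef_pos'][2]<79:
    ctrl.gripper_to(5,60); st('grip')
    ctrl.move_l([*B,170],vel=120); st('lift')
    p=SEAT-85*u; ang=np.degrees(np.arctan2(-u[1],-u[0]))-90; print(p,ang)
    ctrl.move_ptp([*p,165],down(ang)); st()
    ctrl.move_l([*p,125],vel=100); st()
    for n in("scene","top"):
        im,d=optics.grab_frame(n); np.savez(f"pics/{n}2.npz",p=im,d=d)
        x,y=(100,160) if n=="scene" else (320,120)
        cv2.imwrite(f"pics/{n}2.png",cv2.convertScaleAbs(cv2.resize(im[y:y+150,x:x+200,::-1],None,fx=4,fy=4,interpolation=cv2.INTER_CUBIC),alpha=1.6))
E
```

```text
False
 t5.9 [459.5 298.1  76. ] F [0.3 0.7 0.3] w50.0 q [ 0.42  0.37  1.75 -0.    1.02  0.66]
grip t6.3 [459.3 298.2  76.5] F [-2.2  1.3  4.3] w13.3 q [0.42 0.37 1.75 0.   1.02 0.66]
lift t7.3 [458.5 297.6 168.9] F [-0.2  0.9 -3.2] w13.5 q [ 0.42  0.24  1.7  -0.    1.21  0.66]
[554.7465  -2.0595] 2.126185924108512
 t8.5 [554.4  -1.2 164.5] F [-0.1 -0.4 -2.8] w13.5 q [-0.16  0.26  1.68  0.    1.2  -0.2 ]
 t9.0 [554.7  -1.5 124.8] F [-0.4  0.3 -2.8] w13.3 q [-0.16  0.31  1.71  0.    1.13 -0.2 ]
```

View pics/scene2.png

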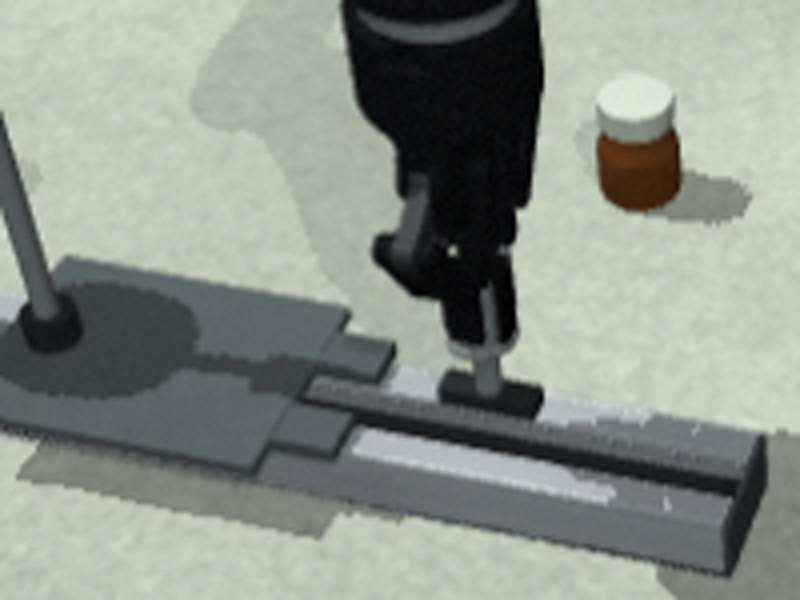

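View pics/top2.png

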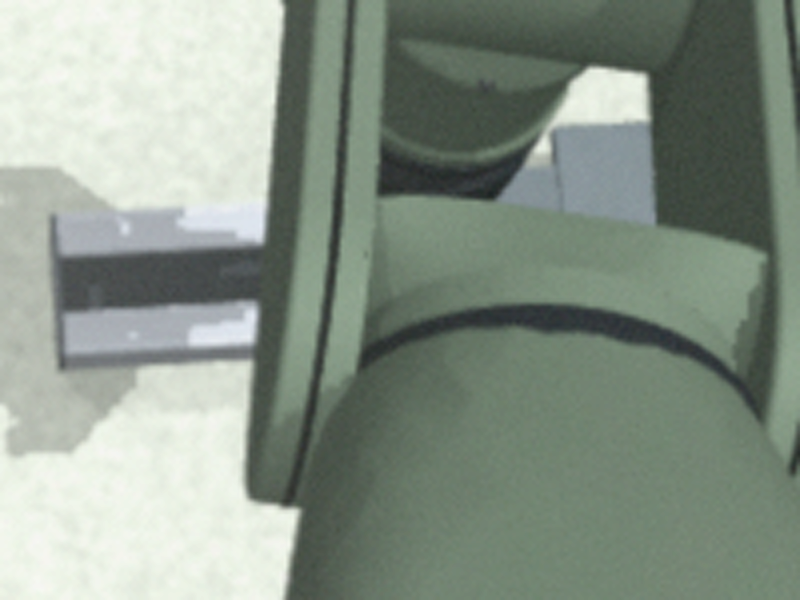

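The head is held lengthwise above the slot, at scene crop (440–545, 375–415). I'll check its lateral offset in that one camera.

```bash
python3 - <<'E'
from h import *
np.set_printoptions(suppress=True,precision=1)
f=lambda x,y:(100+x/4,160+y/4)
zb=4+124.8-76.3
print('head bottom near edge',onz("scene",[f(440,400),f(540,416)],zb), 'top near edge',onz("scene",[f(440,381),f(541,397)],zb+10))
print('rail end',onz("scene",[f(765,437),f(727,527)],34))
print('prong tips outer/inner',onz("scene",[f(395,344),f(350,422),f(332,455)],42))
print('near lip slot edge',onz("scene",[f(360,428),f(725,492)],34))
# depth of rail lips in scene: lateral histogram
for n,b in(("scene",(195,235,300,305)),("top",(335,165,440,212))):
    d=np.load(f"pics/{n}0.npz")['d'];P,uv=cloud(n,d,*b)
    m=(abs(P[:,2]-33.5)<3); Q=P[m][:,:2]-SEAT
    lat=Q@np.array([-u[1],u[0]]); lon=Q@u; k=(lon>-180)&(lon<-60)
    for a in range(-150,-59,45):
        kk=(lon>a-20)&(lon<a+20); h,e=np.histogram(lat[kk],np.arange(-38,40,3)); print(n,a,h)
E
```

```text
head bottom near edge [[562.7 -22.9  52.5]
 [559.1  23.9  52.5]] top near edge [[560.6 -22.6  62.5]
 [556.9  24.4  62.5]]
rail end [[525.1 118.2  34. ]
 [582.2 119.5  34. ]]
prong tips outer/inner [[525.2 -63.9  42. ]
 [578.2 -61.5  42. ]
 [599.4 -60.   42. ]]
near lip slot edge [[573.4 -60.   34. ]
 [562.7 111.9  34. ]]
scene -150 [ 0  0 10 26 18 27 23 21 32 13  0  0  0  0  0  0  4 27 29 25 31 23 34  7
  0]
scene -105 [ 0  0  8 19 26 24 25 25 29  9  0  0  0  0  0  0  7 22 28 22 25 29 32 12
  0]
scene -60 [ 0  0  7 25 22 23 18 26 26 12  0  0  0  0  0  0  6 16 29 29 20 28 28 14
  0]
top -150 [ 0  0  1 49 37 37 43 43 35  8  0  0  0  0  0  0  8 40 39 42 36 38 31  0
  0]
top -105 [ 0  0  0 39 45 35 42 38 29  1  0  0  0  0  0  0 15 43 36 40 41 37 34  0
  0]
top -60 [ 0  0 15 43 36 42 37 43 29  0  0  0  0  0  0  0  9 42 38 41 32 39 34  5
  0]
```

```bash
python3 - <<'E'
from h import *
np.set_printoptions(suppress=True,precision=1)
d=np.load("pics/scene2.npz")['d'];P,uv=cloud("scene",d,205,245,240,268)
print(np.histogram(P[:,2],np.arange(0,130,5)))
Q=P[(P[:,2]>60)&(P[:,2]<66)]; q=Q[:,:2]-SEAT; lat=q@np.array([-u[1],u[0]]);lon=q@u
print(lat.min(),lat.max(),lon.min(),lon.max()); 
print(np.histogram(lat,np.arange(-15,12,1.5)))
# near face (vertical) 
Q=P[(P[:,2]>50)&(P[:,2]<64)]; q=Q[:,:2]-SEAT; lat=q@np.array([-u[1],u[0]]);lon=q@u
for a in range(-110,-60,8):
    k=(lon>a)&(lon<a+8); print(a, k.sum(), np.percentile(lat[k],[5,50,95]) if k.sum() else '')
E
```

```text
(array([122,  60,  17,   0,   0,  30,  88,   9,   0,   1,  21,  69, 120,
        14,  14,  16,   4,   0,  19,  38,   5,   3,   0,   0,   0]), array([  0,   5,  10,  15,  20,  25,  30,  35,  40,  45,  50,  55,  60,
        65,  70,  75,  80,  85,  90,  95, 100, 105, 110, 115, 120, 125]))
-7.248783963139614 9.427370939825028 -107.75330558862629 -61.96633921493192
(array([ 0,  0,  0,  0,  0,  3,  9,  9, 11,  7,  9, 17, 10, 22, 14,  9,  2]), array([-15. , -13.5, -12. , -10.5,  -9. ,  -7.5,  -6. ,  -4.5,  -3. ,
        -1.5,   0. ,   1.5,   3. ,   4.5,   6. ,   7.5,   9. ,  10.5]))
-110 41 [-6.7  3.5  8.7]
-102 40 [-4.9  4.   9.2]
-94 33 [-4.2  5.   8.2]
-86 21 [3.5 6.6 8.3]
-78 36 [-4.4  4.7  7.8]
-70 37 [-4.5  5.   7.6]
-62 2 [-4.8 -4.5 -4.3]
```

By depth in that camera, the head's centre is at +0.8 mm and the slot's at +1 mm, so they are aligned. Lowering it in.

```bash
python3 - <<'E'
from h import *
p=SEAT-85*u
p=p+np.array([.5,0])
hit=ctrl.move_l([*p,74.5],vel=40,threshold=6); s=st(f'{hit}')
im,d=optics.grab_frame("scene"); np.savez("pics/s3.npz",p=im,d=d)
cv2.imwrite("pics/s3.png",cv2.convertScaleAbs(cv2.resize(im[160:310,100:300,::-1],None,fx=4,fy=4,interpolation=cv2.INTER_CUBIC),alpha=1.6))
E
```

```text
True t10.3 [554.9  -2.   75.5] F [-0.6  0.7  5.5] w13.1 q [-0.16  0.38  1.73  0.    1.03 -0.2 ]
```

View pics/s3.png

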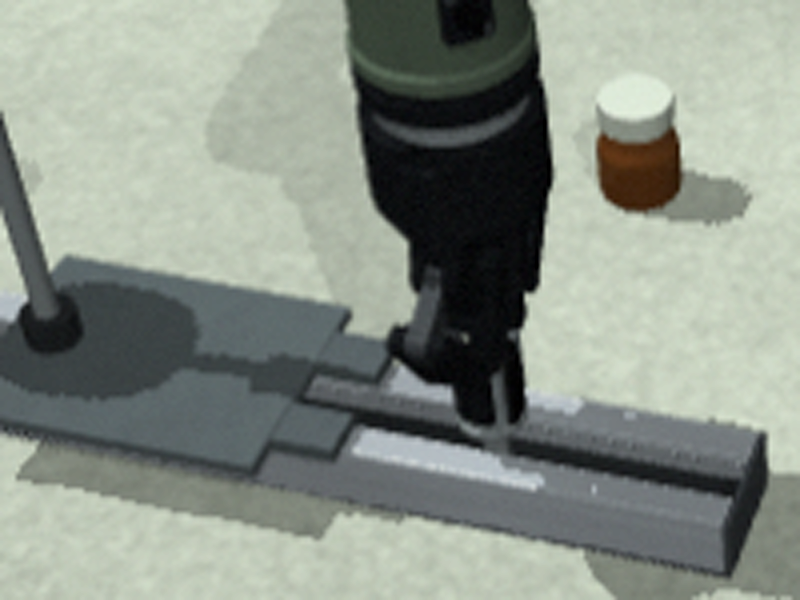

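The head is in the slot, the neck shows at crop (500,435), and contact came at the expected floor height. I'll raise it 1.5 mm and slide it home.

```bash
python3 - <<'E'
from h import *
o=np.array([.6,0]); z=76.8
ctrl.move_l([*(SEAT-85*u+o),z],vel=20); st('up')
hit=ctrl.move_l([*(SEAT-15*u+o),z],vel=50,threshold=10); st(f'slide {hit}')
if not hit:
    hit=ctrl.move_l([*(SEAT+8*u+o),z],vel=20,threshold=8); s=st(f'home {hit}')
    print('lon',(s['eef_pos'][:2]-SEAT)@u)
im,d=optics.grab_frame("scene"); np.savez("pics/s4.npz",p=im,d=d)
cv2.imwrite("pics/s4.png",cv2.convertScaleAbs(cv2.resize(im[160:310,100:300,::-1],None,fx=4,fy=4,interpolation=cv2.INTER_CUBIC),alpha=1.6))
E
```

```text
up t10.7 [554.8  -2.   76.2] F [ 0.2 -0.1 -2.7] w13.1 q [-0.16  0.38  1.73  0.    1.04 -0.2 ]
slide False t12.2 [557.9 -71.7  76.8] F [-0.6  0.7 -3.1] w13.2 q [-0.28  0.39  1.71 -0.    1.04 -0.32]
home True t13.1 [557.9 -88.8  76. ] F [-0.2 -0.  -2.3] w13.0 q [-0.31  0.4   1.7   0.    1.05 -0.35]
lon 1.8182146783259183
```

View pics/s4.png

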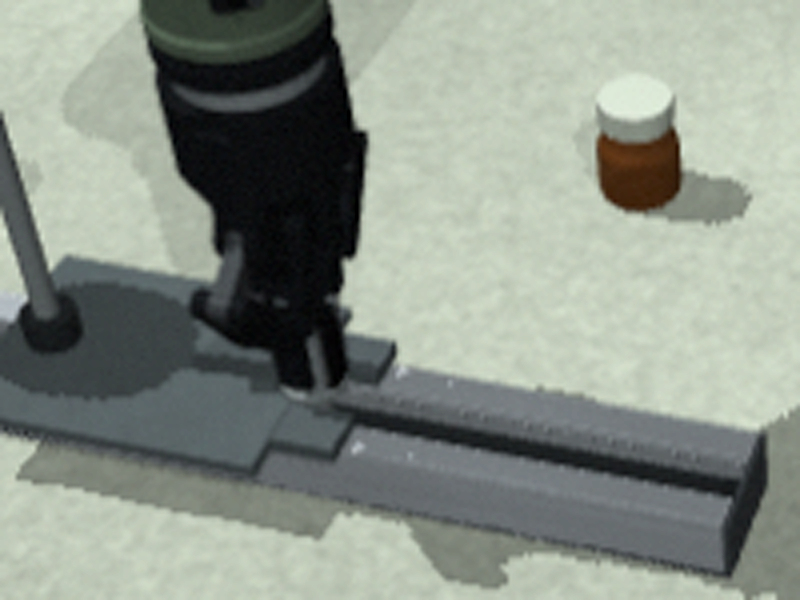

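Contact came at +1.8 mm, and the expected value is +2 mm (notch end less neck radius), so the neck is home. I'll back off 1.5 mm and turn in steps.

```bash
python3 - <<'E'
from h import *
o=np.array([.6,0]); z=76.8; p=[*(SEAT+0.3*u+o),z]; a0=2.126
ctrl.move_l(p,vel=10); ctrl.hold(.2); st('back')
for k in range(1,7):
    hit=ctrl.move_l(p,down(a0-15*k),vel=30,threshold=20); s=st(f'{k} {hit}'); print(s['wrist_torque'].round(2))
    if hit: break
print(s['eef_rot'].round(3))
E
```

```text
back t13.8 [558.3 -87.2  76.6] F [ 0.1  0.7 -2. ] w13.4 q [-0.31  0.4   1.7   0.    1.05 -0.35]
1 False t14.2 [558.4 -87.3  76.8] F [ 0.3  0.4 -2.1] w13.3 q [-0.31  0.4   1.71 -0.    1.04 -0.09]
[ 0.01 -0.01 -0.01]
2 False t14.6 [558.6 -87.3  76.8] F [ 0.   0.5 -2.8] w13.2 q [-0.31  0.4   1.71 -0.    1.04  0.18]
[ 0.    0.   -0.03]
3 False t15.0 [558.5 -87.3  76.8] F [-0.1 -0.1 -3.2] w13.4 q [-0.31  0.4   1.71 -0.    1.04  0.44]
[ 0.03  0.03 -0.03]
4 False t15.4 [558.5 -87.3  76.8] F [ 0.2 -0.1 -3.7] w13.1 q [-0.31  0.4   1.71 -0.    1.04  0.7 ]
[-0.03 -0.02  0.03]
5 False t15.8 [558.5 -87.3  76.8] F [ 0.4  0.2 -2.2] w13.1 q [-0.31  0.4   1.71 -0.    1.04  0.96]
[ 0.03 -0.    0.02]
6 False t16.2 [558.5 -87.3  76.8] F [-0.2  0.4 -3.3] w13.5 q [-0.31  0.4   1.71 -0.    1.04  1.22]
[-0.   -0.01  0.01]
[[ 0.999  0.041  0.   ]
 [ 0.041 -0.999 -0.   ]
 [ 0.     0.    -1.   ]]
```

It turned freely. Next: set it on the floor, release, rise, and check.

```bash
python3 - <<'E'
from h import *
p=(SEAT+0.3*u+np.array([.6,0]))
hit=ctrl.move_l([*p,74.5],vel=15,threshold=5); s=st(f'down {hit}')
z=s['eef_pos'][2]; ctrl.move_l([*p,z+.3],vel=5)
ctrl.gripper_to(50); st('open'); ctrl.hold(.3)
ctrl.move_l([*p,170],vel=100); ctrl.hold(.2); st('up')
im,d=optics.grab_frame("scene"); np.savez("pics/s5.npz",p=im,d=d)
cv2.imwrite("pics/s5.png",cv2.convertScaleAbs(cv2.resize(im[190:310,120:280,::-1],None,fx=5,fy=5,interpolation=cv2.INTER_CUBIC),alpha=1.6))
ctrl.move_ptp([380,100,330],down(-60)); st('away')
im,d=optics.grab_frame("top"); np.savez("pics/t5.npz",p=im,d=d)
cv2.imwrite("pics/t5.png",cv2.convertScaleAbs(cv2.resize(im[130:230,390:550,::-1],None,fx=5,fy=5,interpolation=cv2.INTER_CUBIC),alpha=1.6))
np.set_printoptions(suppress=True,precision=1)
P,uv=cloud("top",d,430,150,500,210); Q=P[P[:,2]>76]; Q=Q[Q[:,2]<92]; print(len(Q),Q.mean(0),cv2.minAreaRect(Q[:,:2].astype(np.float32)))
E
```

```text
down True t16.4 [559.  -87.4  75.5] F [-0.7  0.2  4.7] w13.5 q [-0.31  0.4   1.71  0.    1.04  1.22]
open t17.5 [558.3 -87.2  75.7] F [ 0.5  0.3 -0.6] w50.0 q [-0.31  0.4   1.7   0.    1.04  1.22]
up t19.1 [558.  -87.2 169.1] F [-0.  -0.2 -0.4] w49.8 q [-0.31  0.27  1.65  0.    1.22  1.22]
away t20.3 [380.3  99.6 329.5] F [-0.3  1.7 -0.2] w49.9 q [ 0.04 -0.25  1.84 -0.    1.55  1.08]
0 [nan nan nan] ((0.0, 0.0), (0.0, 0.0), 0.0)<stdin>:13: RuntimeWarning: Mean of empty slice.
  ret = um.true_divide(
```

View pics/s5.png

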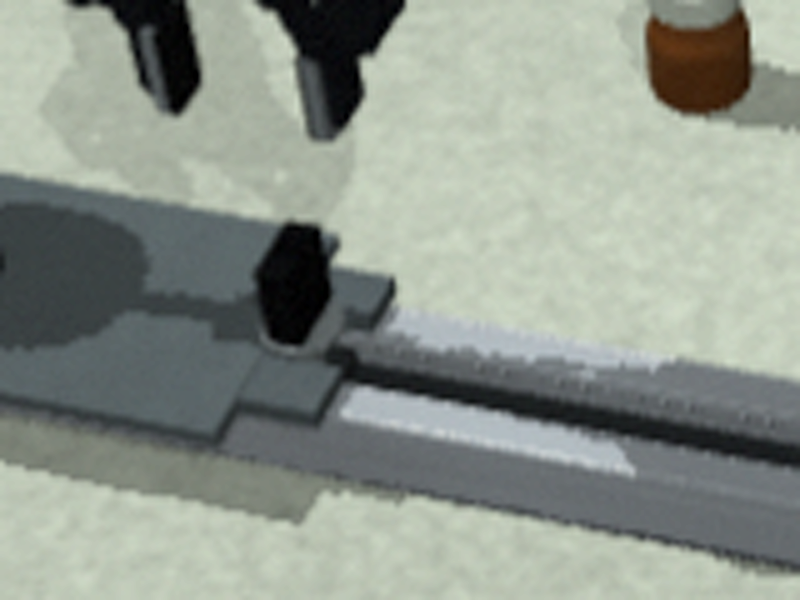

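View pics/t5.png

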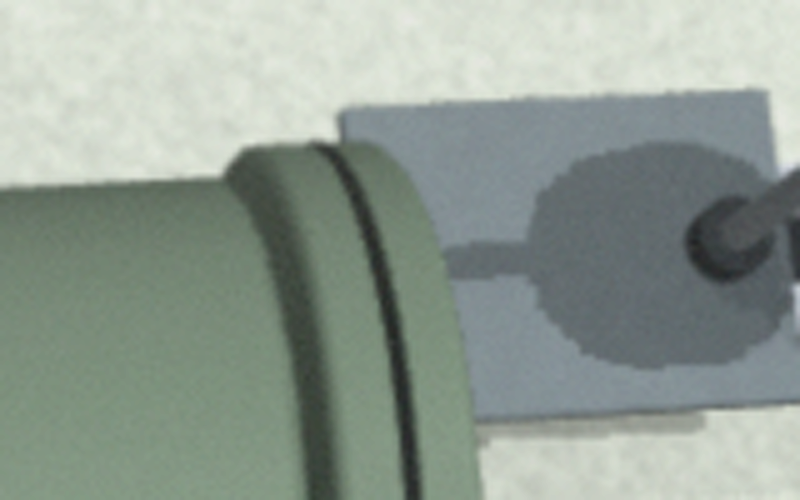

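The scene picture shows the bolt upright in the fork, with its grip at crop (293,285) and turned across. The arm hides it in the top view, so I'll move aside and measure again.

```bash
python3 - <<'E'
from h import *
np.set_printoptions(suppress=True,precision=1)
ctrl.move_ptp([250,350,330],down(-20)); ctrl.hold(.2); st('away')
im,d=optics.grab_frame("top")
cv2.imwrite("pics/t6.png",cv2.convertScaleAbs(cv2.resize(im[130:230,390:550,::-1],None,fx=5,fy=5,interpolation=cv2.INTER_CUBIC),alpha=1.6))
def m(n,d,b):
    P,uv=cloud(n,d,*b); Q=P[(P[:,2]>79)&(P[:,2]<90)]; print(n,len(Q),Q.mean(0),cv2.minAreaRect(Q[:,:2].astype(np.float32)), np.percentile(Q[:,2],50))
m("top",d,(430,150,500,210))
im,d=optics.grab_frame("scene"); m("scene",d,(165,225,195,265))
print(SEAT)
E
```

```text
away t21.6 [250.9 349.3 330. ] F [ 0.2 -0.   0.6] w50.5 q [ 0.8 -0.2  1.8 -0.   1.5  1.1]
top 168 [557.6 -86.1  82.6] ((557.8687744140625, -86.67355346679688), (30.845088958740234, 14.811358451843262), 2.9238998889923096) 82.65805136040214
scene 102 [559.2 -85.3  82. ] ((558.382568359375, -86.44839477539062), (32.87031173706055, 15.409566879272461), 4.679323673248291) 81.95716969580172
[557.9 -87. ]
```

View pics/t6.png

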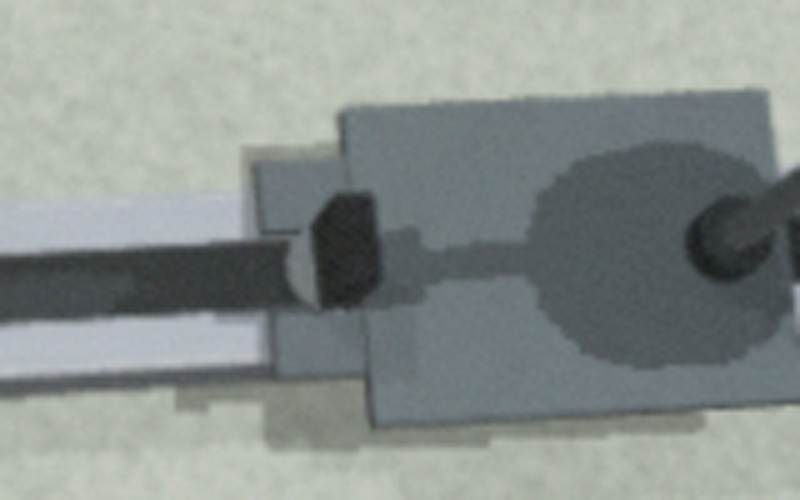

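The grip lies across the slot in the fork, at crop (345,250). Its top is at about 83 mm, so the head is on the floor, and its centre is within about 2 mm of the seat. Its angle is within a few degrees of square. Handing in.

```bash
python3 -c "
from plant import ctrl,sensors
ctrl.finish_job(); print(sensors.read_state()['t'])"
```

```text
the job is handed in; nothing more can be done
the job is handed in; nothing more can be done
```

The T-bolt is in the fork with its head turned across under the rail's lips, and I handed the job in at about 22 s. No verdict is reported, so the figures below are my own checks.

**What I did:** I took the T-bolt from the tray and lowered its head lengthwise into the slot, about 85 mm before the seat. It met the floor at the expected height. I slid it into the fork until the neck touched the notch end, which came at +1.8 mm from my measured seat point (+2 mm expected). I then backed off 1.5 mm, made the quarter turn with no resistance, set the head on the floor and let go.

**Last checks:**

| Check | Result |
|---|---|
| Distance from measured seat | about 2 mm or less in both cameras |
| Grip top height | 82.7 mm (top camera) and 82.0 mm (scene camera), against 83.5 mm with the head on the floor |
| Angle from square across the slot | about 1° (top camera) and 3° (scene camera) |
| Upright | judged from both pictures, not measured |
| Robot contact | arm well clear |

- **Camera disagreement:** the two cameras differed by 2–3 mm on the rail's position, which stayed inside the slot's clearance.
- **Blocked view:** the arm hid the bolt in the first top-camera check after release, so I moved it aside and measured again.

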